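# Put the mug, the mouse and the earphone case back in their own places

### The arm

A 6-joint arm with a two-finger parallel gripper is mounted at the origin on the work surface. World frame = base frame: x ahead of the robot, y to its left, z up, the work surface at z = 0. Lengths are in mm, angles in rad, forces in N, time in s.
With the tool pointing down it reaches from about 250 to 775 mm from the base axis. Payload 8.9 kg.
Tool frame: the origin (TCP) lies on the centre line of the jaws, within the pads' length; the fingertips stand 25 mm ahead of it and the grasp point (between the pads) lies 6 mm ahead of it; z points along the fingers, y is the line along which they close (so a half turn about z gives the same grasp; the last joint's range is limited). The gripper opens to 85 mm and grips with 20 to 120 N. Pads are 22 mm wide; open, the fingers measure 114 mm over their backs; the gripper's body (76 mm by 85 mm) begins 54 mm behind the grasp point. The pads swing forward as they close: fully open they stand 13 mm farther back than shut.
Start: joints at [1.124, 0.291, -0.153, 1.127, 0, 1.431], TCP at [159.049, 500.327, 256.305] pointing down, gripper open.
Joint ranges: [-2.52, 2.52], [-0.91, 1.74], [-1.3, 1.37], [-1.96, 2.02], [-1.52, 1.47], [-3.14, 3.14]. Speed limits (rad/s): [2.22, 2.22, 2.79, 3.14, 3.14, 3.14].

### API

Orientations are given as a rotation vector (axis times angle).
In Python, from rig import * gives the robot as it stands.
- The arm moves only by the tool move_arm, never from a script. Its argument "series" is one flat list of numbers, 7 for each row, row after row: the opening, from -1 (shut) to 1 (fully open), then the shift along the tool's x, y, z in mm, then the turn, a rotation vector about the tool's x, y, z in rad. A call has 1 to 5 rows; each row shifts and turns the commanded pose from where the row before left it, along the tool's axes as they then stand; what a row does not reach is not made up. A row lasts 1/12 s, in which the tool goes at most 41.7 mm and 7.16 degrees, less where a joint would pass 70% of its speed; a pose out of reach is approached as far as the arm can. A call is refused whole if a number of a shift passes 41.7 or a number of a turn 0.125, either way. A call with a gripper value outside its range is refused whole. The fingers move at their own pace and stop on an object; "newtons" is the grip in N (left out, the last holds). Time passes only in rows, so rows that do not move let the fingers close. It gives the time, the measured TCP pose, the force, the opening and the grip force at its end, in the units of the state.
- get_obs(): the state, without advancing time (a new reading comes with each control period).
- camera(name): name is "scene" or "top" or "wrist"; returns a dict with "frame" (420x560x3 uint8, blue, green, red), "fovy" (degrees; the focal length in pixels is half the picture's height over the tangent of half this angle, whatever the lens; pixels are square), "cx", "cy" (the principal point, pixels), "extrinsics" (4x4, takes a point from camera to world coordinates); the wrist camera has in their place "tool_from_camera" (4x4, takes a point from camera to tool coordinates, whose origin is the TCP and whose axes are the flange's). Camera axes: x right, y up, looking along -z (the intrinsics and any distortion apply to the point x, -y, -z); pixel columns grow to the right and rows downward; lengths in mm; the calibration is good to about 2 mm. A picture is of the moment at which its call begins: read the wrist's pose just before it. There is no depth.
- sign_off(): hands the job in; it is judged then, once.
The state is a dict: "clock": time; "joint_positions": joint angles; "joint_vel": joint speeds; "joint_torque": joint torques, N m; "ee_pos": TCP position; "tool_rot": TCP orientation; "force": force on the tool from outside, world axes, zero at the start; "wrist_torque": the same for the moment, N m; "opening": opening from 0.0 (shut) to 1.0 (fully open); "grip_force": force on a finger pad.
Only numpy, scipy, OpenCV 4.12 (cv2) and the standard library are available. Lean on these libraries where they do the work, as an engineer would, in place of code of your own. Each camera call takes 0.05 s, during which the arm holds its last target. There are 200 camera calls.

### The job

On this study desk the mug, the computer mouse and the earphone case have ended up in each other's places: put the mug on the square cork coaster, the mouse on its mat, lying along the mat's longer side, and the earphone case flat on the round charging pad, each in the middle of its place and the right way up. The closed notebook is free to use as a halfway spot. Set things down without dropping them, never tip the mug over, and leave the jam jar, the tape roll and the note block where they are.

Things in the scene. Friction and masses are not known exactly. Their poses are not given: they have to be found in the camera images.
- mug: Loose white ceramic mug, round, 62 mm outside diameter at most, 78 mm tall, wall 4 mm, open on top, with a loop handle that stands out 36 mm on its +y side, from 12 to 69 mm above its foot; about 0.22 kg. Origin: centre of its underside; z up. Clear to grip across its diameter along its x axis. At the start it stands on the charging pad.
- mouse: Loose black computer mouse, 100 mm long (its x axis), 58 mm wide (y), 36 mm high, rounded on top, sides upright for the lowest 18 mm or so; about 0.10 kg. Origin: centre of its underside; z up. Grip it across its width. At the start it lies on the coaster.
- earcase: Loose white earphone case, a closed box with rounded edges, 62 mm long (x), 46 mm wide (y), 26 mm high; about 55 g. Origin: centre of its underside; z up. Grip it across its width. At the start it lies on the mouse mat.
- coaster: Fixed square cork coaster, 96 x 96 mm, 6 mm thick. Origin: centre of its underside (on the desk); z up. Place of the mug.
- mousemat: Fixed grey cloth mouse mat, 170 mm (its x axis) by 130 mm (y), 4 mm thick. Origin: centre of its underside (on the desk); z up. Place of the mouse, whose length lies along the mat's x axis, either way round.
- charger: Fixed round black wireless charging pad, 90 mm in diameter, 8 mm thick, with a thin grey ring on top and a small plug stub on its rim. Origin: centre of its underside (on the desk); z up. Place of the earphone case, turned any way.
- notebook: Fixed closed notebook with a plain blue cover, 148 mm (x) by 105 mm (y), 12 mm thick, nothing on it at the start. Origin: centre of its underside (on the desk); z up. A halfway spot, to be used or not.
- jamjar: Loose bystander: closed jam jar with a paper label and dark lid, 64 mm in diameter, 85 mm tall, about 0.38 kg. Origin: centre of its underside. Must stay where it is.
- taperoll: Loose bystander: roll of brown parcel tape lying flat, 80 mm outside and 56 mm inside diameter, 24 mm tall. Origin: centre of its underside. Must stay where it is.
- noteblock: Loose bystander: block of yellow paper notes, 52 x 52 mm, 26 mm tall. Origin: centre of its underside. Must stay where it is. (Not listed: fixed things round the edge of the desk, all farther than 0.5 m to either side, or farther than 0.76 m ahead of the robot, at most 0.22 m tall.)
Not all that is in view belongs to the job. Of the things that look like the mouse, the largest one is meant.

How it is judged:
By the outcome, as a careful person would: the job done as asked, in the order asked, and still so for the second after the job is handed in, with the robot touching nothing.
It also fails if it takes over 115 s, if anything falls off the work surface, if the arm or the gripper's body presses on something with over 40 N, if the wrist force passes 120 N, or if a joint passes its speed limit or range.

## Working session

There is one attempt and no reset: what is moved stays moved. The work goes in short steps, Python scripts to look and compute and a tool call to move; the robot and the scene stay as the last step left them, time stands still between calls to the robot, and variables do not carry over. Pictures are saved under pics/ and viewed, at most 17 in all, crops included, and the job is handed in when it is done.

Besides the shell and the picture viewer there is one more tool, called after "Request:" as a command line: name --argument value ..., lists and objects as JSON in quotes. move_arm: Moves the arm, as the interface text tells. Its arguments: {"type":"object","properties":{"series":{"type":"array"},"newtons":{"type":"number"}},"required":["series"]}

```bash
ls; mkdir -p pics
python3 - <<'E'
from rig import *
import cv2,numpy as np
print(get_obs())
for n in("scene","top","wrist"):
    c=camera(n); cv2.imwrite(f"pics/{n}0.png",c["frame"]); print(n,{k:(np.round(v,4).tolist() if k!="frame" else 0) for k,v in c.items()})
E
```

```text
pics
{'clock': 0.0, 'joint_positions': array([ 1.12371537e+00,  2.91261896e-01, -1.54125454e-01,  1.12671909e+00,
       -9.59545833e-06,  1.43148403e+00]), 'joint_vel': array([ 7.91126351e-05,  1.06030170e-03,  2.86239537e-05, -9.82443264e-04,
       -4.59589610e-04,  6.41613106e-04]), 'joint_torque': array([-1.39267002e-03, -5.37152088e+01,  3.31366932e+01,  1.60617172e-02,
       -4.00092113e-04,  5.46386786e-06]), 'ee_pos': array([158.86443434, 499.95288152, 255.74217195]), 'tool_rot': array([-4.81479392e-01, -3.10410323e+00,  1.97422037e-03]), 'force': array([ 0.52160396, -0.44571299, -0.10970719]), 'wrist_torque': array([-0.09496919, -0.02243018, -0.0158241 ]), 'grip_force': 0.0, 'opening': 0.9992261915491276}
scene {'frame': 0, 'fovy': 52.2744, 'cx': 286.2383, 'cy': 215.4123, 'extrinsics': [[-0.84, -0.3447, 0.4191, 933.7615], [0.5426, -0.5433, 0.6406, 659.1097], [0.0069, 0.7655, 0.6434, 763.6563], [0.0, 0.0, 0.0, 1.0]]}
top {'frame': 0, 'fovy': 50.0368, 'cx': 271.0835, 'cy': 209.5594, 'extrinsics': [[0.0085, 0.9882, -0.153, 266.6573], [-0.9999, 0.0076, -0.0069, -57.5725], [-0.0056, 0.153, 0.9882, 1326.0192], [0.0, 0.0, 0.0, 1.0]]}
wrist {'frame': 0, 'fovy': 58.9485, 'cx': 282.9031, 'cy': 217.0405, 'tool_from_camera': [[0.0001, 0.9506, 0.3103, 79.3835], [1.0, -0.0002, 0.0002, -0.1801], [0.0003, 0.3103, -0.9506, -118.6944], [0.0, 0.0, 0.0, 1.0]]}
```

View pics/top0.png

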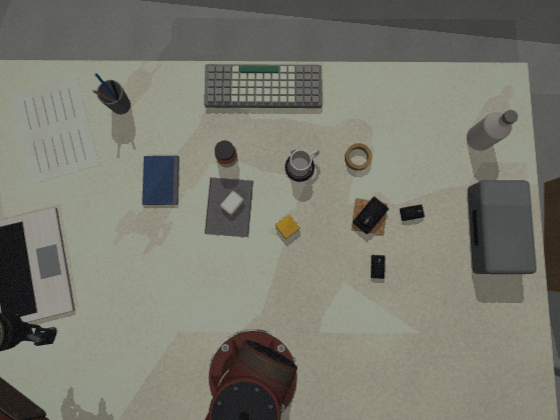

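View pics/scene0.png

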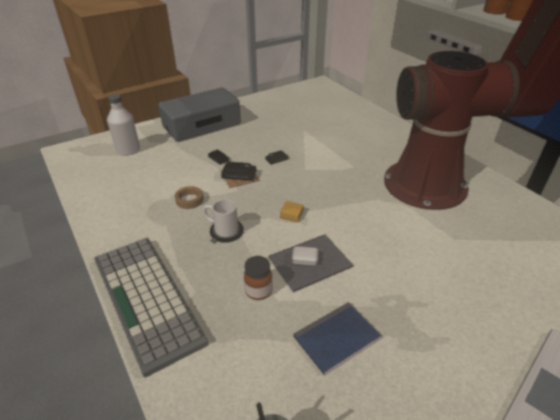

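The top view shows the mug (300,163) on the charger, the mouse (370,215) on the coaster, and the case (232,203) on the mat. The notebook is at (160,181), the jar at (225,152), the tape at (358,156) and the note block at (288,226). Candidates for "mouse" are the black things at (370,215), (412,212) and (378,267). The one at (370,215) is the largest and lies on the coaster. A crop will check that.

```bash
cat > h.py <<'E'
from rig import *
import cv2,numpy as np
from scipy.spatial.transform import Rotation as R
def K(c):
    f=c["frame"].shape[0]/2/np.tan(np.radians(c["fovy"])/2)
    return f,c["cx"],c["cy"]
def look(n,save=None):
    o=get_obs(); c=camera(n)
    if n=="wrist":
        T=np.eye(4);T[:3,:3]=R.from_rotvec(o["tool_rot"]).as_matrix();T[:3,3]=o["ee_pos"]
        c["extrinsics"]=T@c["tool_from_camera"]
    if save: cv2.imwrite(save,c["frame"]); np.save(save+".npy",{k:c[k] for k in c if k!="frame"},allow_pickle=True)
    return c
def load(save):
    c=np.load(save+".npy",allow_pickle=True).item(); c["frame"]=cv2.imread(save); return c
def ray(c,p):
    f,cx,cy=K(c); d=np.array([(p[0]-cx)/f,-(p[1]-cy)/f,-1.]); E=c["extrinsics"]
    d=E[:3,:3]@d; return E[:3,3],d/np.linalg.norm(d)
def onplane(c,p,z):
    o,d=ray(c,p); return o+d*(z-o[2])/d[2]
def cross(c1,p1,c2,p2):
    o1,d1=ray(c1,p1);o2,d2=ray(c2,p2)
    t=np.linalg.lstsq(np.c_[d1,-d2],o2-o1,rcond=None)[0]
    a=o1+d1*t[0];b=o2+d2*t[1]; return (a+b)/2,np.linalg.norm(a-b)
def proj(c,X):
    E=np.linalg.inv(c["extrinsics"]);q=E[:3,:3]@np.asarray(X,float)+E[:3,3];f,cx,cy=K(c)
    return np.array([cx+f*q[0]/-q[2],cy-f*q[1]/-q[2]])
E
python3 - <<'E'
from h import *
c=look("top","pics/t.png");s=look("scene","pics/s.png")
for n,p,z in [("mug",(300,158),78),("mouse",(370,215),30),("case",(232,203),30),("coaster",(369,217),6),("mat",(229,208),4),("charger",(299,168),8),("notebook",(160,181),12),("jar",(225,148),85),("tape",(358,156),24),("block",(288,226),26),("base",(253,370),0)]:
    X=onplane(c,p,z);print(n,X.round(),proj(s,X).round())
cv2.imwrite("pics/crop.png",cv2.resize(c["frame"][130:290,190:440],None,fx=3,fy=3,interpolation=cv2.INTER_CUBIC))
E
```

```text
mug [ 609. -130.   78.] [223. 209.]
mouse [ 453. -336.   30.] [240. 168.]
case [486.  66.  30.] [307. 250.]
coaster [ 451. -338.    6.] [241. 174.]
mat [475.  77.   4.] [312. 259.]
charger [ 598. -131.    8.] [229. 228.]
notebook [554. 284.  12.] [340. 332.]
jar [635.  84.  85.] [256. 263.]
tape [ 632. -306.   24.] [190. 194.]
block [420. -98.  26.] [292. 207.]
base [13. -1.  0.] [421. 185.]
```

View pics/crop.png

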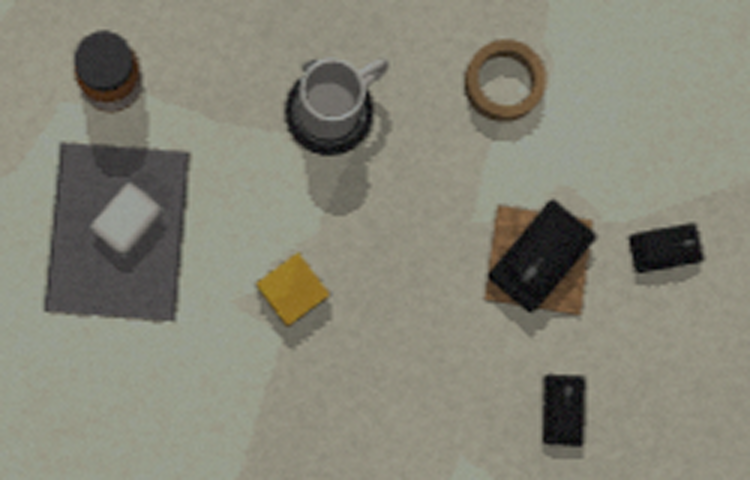

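The crop confirms the choice: the object at (370,215) is a black mouse about 100 mm long on the cork coaster, and the two other black ones are clearly smaller. Next I'll move above the case for a close wrist look, turning towards the grasp yaw.

Request:
move_arm --series '[1,-32,-25,-3,0,0,0,1,-32,-25,-3,0,0,0,1,-32,-25,-3,0,0,0,1,-32,-25,-3,0,0,0,1,-32,-25,-3,0,0,0]' --newtons 30

```text
clock: 0.67
ee_pos: [274.1, 331.1, 271.4]
tool_rot: [0.48, 3.104, 0.0]
force: [1.4, -0.0, -0.3]
opening: 0.999
grip_force: 0.0
```

Request:
move_arm --series '[1,-32,-25,-3,0,0,0,1,-32,-25,-3,0,0,0,1,-32,-25,-3,0,0,0,1,-32,-25,-3,0,0,0,1,-32,-25,-3,0,0,0]'

```text
clock: 1.08
ee_pos: [388.9, 163.3, 286.6]
tool_rot: [0.481, 3.104, 0.0]
force: [0.2, 0.6, -0.6]
opening: 1.0
grip_force: 0.0
```

Request:
move_arm --series '[1,-32,-25,-3,0,0,0,1,-32,-25,-3,0,0,0,1,0,0,0,0,0,0.12,1,0,0,0,0,0,0.12,1,0,0,0,0,0,0.12]'

```text
clock: 1.5
ee_pos: [434.4, 97.1, 292.1]
tool_rot: [-1.041, -2.964, 0.0]
force: [-0.8, -0.0, -1.1]
opening: 1.002
grip_force: 0.0
```

Run:
```python
from h import *
c=look("wrist","pics/w1.png"); o=get_obs(); print(o["ee_pos"],o["tool_rot"],o["clock"])
```

```text
[434.24328816  97.48044346 292.18311045] [-1.05339352e+00 -2.95940214e+00  1.75473944e-04] 1.55
```

View pics/w1.png

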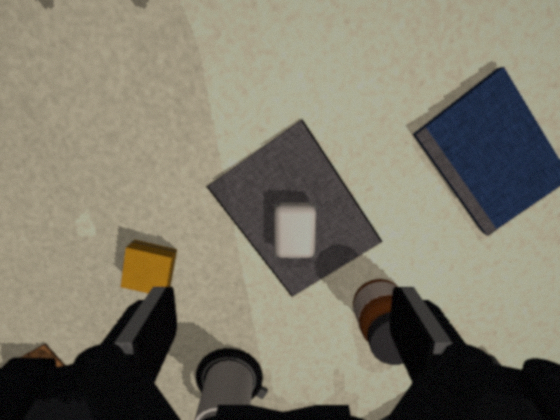

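Wrist view: the mat corners are at (302,120), (208,187), (292,296) and (381,241), and the case top is centred at about (296,231). The notebook is centred at about (490,150), the note block at (149,266), the jar at (380,320), and the charger with the mug at (228,378). I'll refine the corners and triangulate with the top view.

```bash
cat >> h.py <<'E'
def sub(c,pts,w=4):
    g=cv2.cvtColor(c["frame"],cv2.COLOR_BGR2GRAY)
    p=np.float32(pts).reshape(-1,1,2)
    return cv2.cornerSubPix(g,p,(w,w),(-1,-1),(3,50,.01)).reshape(-1,2)
def blob(c,lo,hi,roi):
    x0,y0,x1,y1=roi; hsv=cv2.cvtColor(c["frame"],cv2.COLOR_BGR2HSV); m=np.zeros(hsv.shape[:2],np.uint8)
    m[y0:y1,x0:x1]=cv2.inRange(hsv[y0:y1,x0:x1],lo,hi)
    k=max(cv2.findContours(m,0,cv2.CHAIN_APPROX_NONE)[0],key=cv2.contourArea)
    return cv2.convexHull(k),cv2.minAreaRect(k)
E
python3 - <<'E'
from h import *
t=load("pics/t.png");w=load("pics/w1.png")
pt=sub(t,[(190+189/3,130+153/3),(190+175/3,130+320/3),(190+45/3,130+310/3),(190+60/3,130+144/3)])
pw=sub(w,[(292,296),(208,187),(302,120),(381,241)])
print(pt,pw)
for a,b in zip(pt,pw): print("mat",*[np.round(v,1) for v in cross(t,a,w,b)],onplane(t,a,4).round(1),onplane(w,b,4).round(1))
for lab,c,roi in(("t",t,(212,182,252,222)),("w",w,(262,190,330,270))):
    for v in (115,135): print(lab,v,blob(c,(0,0,v),(180,90,255),roi)[1])
hw=blob(w,(100,80,0),(130,255,255),(400,40,560,250))
ht=blob(t,(100,80,0),(130,255,255),(135,145,190,215))
print("nb",ht[1],hw[1])
E
```

```text
[[253.13675 180.50507]
 [247.74591 236.40462]
 [204.23438 233.42754]
 [209.55125 177.12279]] [[291.1417  296.5092 ]
 [205.33539 186.20761]
 [301.515   118.38272]
 [382.17398 241.12448]]
mat [560.    7.    7.1] 3.5 [559.2   6.3   4. ] [563.1   6.8   4. ]
mat [391.8  19.4   6.5] 2.6 [390.7  19.7   4. ] [393.2  18.4   4. ]
mat [400.6 148.1   3.3] 4.0 [398.5 148.3   4. ] [402.5 147.7   4. ]
mat [566.  136.1  16.3] 0.7 [568.6 137.6   4. ] [572.3 136.    4. ]
t 115 ((231.3411865234375, 201.935302734375), (14.100481033325195, 20.06606674194336), 40.60129928588867)
t 135 ((231.29505920410156, 201.74588012695312), (12.931724548339844, 18.69338607788086), 39.80556869506836)
w 115 ((295.5, 231.5), (51.0, 39.0), 90.0)
w 135 ((295.5, 232.0), (48.0, 37.0), 90.0)
nb ((158.0, 179.5), (47.0, 30.0), 90.0) ((498.98504638671875, 147.41143798828125), (129.88137817382812, 96.83231353759766), 55.088165283203125)
```

```bash
cat >> h.py <<'E'
def delta(xyz,yaw_y=None):
    """shift to world target in present tool axes; yaw turn so that tool y points along world angle yaw_y (deg, mod 180)"""
    o=get_obs(); M=R.from_rotvec(o["tool_rot"]).as_matrix(); p=o["ee_pos"]
    print("at",p.round(1),"ydir",np.degrees(np.arctan2(M[1,1],M[0,1])).round(1),"tilt",np.degrees(np.arccos(-M[2,2])).round(2))
    print("shift",(M.T@(np.asarray(xyz)-p)).round(1))
    if yaw_y is not None:
        d=(np.degrees(np.arctan2(M[1,1],M[0,1]))-yaw_y+90)%180-90
        print("turn",np.radians(d).round(3), "j6",o["joint_positions"][5].round(2))
E
python3 - <<'E'
from h import *
t=load("pics/t.png");w=load("pics/w1.png")
print("case",cross(t,(231.3,201.8),w,(295.5,231.8)),onplane(t,(231.3,201.8),30),onplane(w,(295.5,231.8),30))
a=onplane(w,(295.5,211),30);b=onplane(w,(295.5,252),30);d=b-a;print("long dir",np.degrees(np.arctan2(d[1],d[0])))
for p in hw if 0 else cv2.boxPoints(((498.98,147.4),(129.9,96.8),55.1)): print("nb",onplane(w,p,12).round())
print("nb c",onplane(t,(158,179.5),12),onplane(w,(499,147.4),12))
X=onplane(w,(295.5,231.8),30);delta([X[0],X[1],30],0)
E
```

```text
case (array([490.40441158,  68.44988676,  29.35286326]), np.float64(2.102913624313684)) [489.32302292  67.93223044  30.        ] [491.20128898  68.97572925  30.        ]
long dir -38.11536775914124
nb [483. 244.  12.]
nb [487. 334.  12.]
nb [634. 345.  12.]
nb [637. 247.  12.]
nb c [558.40624829 290.46382792  12.        ] [556.94269661 293.3256664   12.        ]
at [434.2  97.5 292.2] ydir 50.8 tilt 0.02
shift [-62.2  13.9 262.2]
turn 0.887 j6 0.74
```

Request:
move_arm --series '[1,-31,7,0,0,0,0,1,-31,7,0,0,0,-0.02,1,0,0,40,0,0,0,1,0,0,40,0,0,0,1,0,0,40,0,0,0]'

```text
clock: 1.97
ee_pos: [492.2, 70.6, 171.2]
tool_rot: [0.995, 2.978, 0.001]
force: [0.3, -0.2, -1.6]
opening: 0.999
grip_force: 0.0
```

Request:
move_arm --series '[1,0,0,40,0,0,0,1,0,0,40,0,0,0,1,0,0,30,0,0,0,1,0,0,20,0,0,0,1,0,0,12,0,0,0]'

```text
clock: 2.38
ee_pos: [489.7, 70.8, 27.7]
tool_rot: [-0.994, -2.977, 0.002]
force: [0.1, 0.9, 0.3]
opening: 1.0
grip_force: 0.0
```

Request:
move_arm --series '[-1,0,0,0,0,0,0,-1,0,0,0,0,0,0,-1,0,0,0,0,0,0,-1,0,0,0,0,0,0,-1,0,0,0,0,0,0]' --newtons 25

```text
clock: 2.8
ee_pos: [492.4, 70.7, 31.5]
tool_rot: [0.998, 2.977, 0.001]
force: [-0.9, 0.2, 4.8]
opening: 0.531
grip_force: 27.0
```

Request:
move_arm --series '[-1,0,0,0,0,0,0,-1,0,0,0,0,0,0,-1,0,0,0,0,0,0]'

```text
clock: 3.05
ee_pos: [492.5, 70.7, 31.5]
tool_rot: [0.999, 2.976, 0.001]
force: [-1.1, 0.2, 8.8]
opening: 0.535
grip_force: 27.3
```

Request:
move_arm --series '[-1,0,0,-10,0,0,0,-1,0,0,-40,0,0,0,-1,0,0,-40,0,0,0,-1,0,0,-30,0,0,0,-1,0,0,0,0,0,0]'

```text
clock: 3.47
ee_pos: [494.9, 70.7, 157.0]
tool_rot: [0.996, 2.97, 0.005]
force: [1.6, -0.2, 0.2]
opening: 0.532
grip_force: 26.4
```

Run:
```python
from h import *
delta([557,291,40.5],86-90);o=get_obs();print(o["opening"],o["grip_force"],o["force"])
```

```text
at [494.9  70.7 157. ] ydir 52.9 tilt 0.55
shift [ 84.2 212.5 117. ]
turn 0.993 j6 0.64
0.5316006297092478 26.367994844913483 [ 1.58692987 -0.23079766  0.1748542 ]
```

Request:
move_arm --series '[-1,14,35,0,0,0,0,-1,14,35,0,0,0,0,-1,14,35,0,0,0,0,-1,14,35,0,0,0,0,-1,14,35,0,0,0,0]'

```text
clock: 3.88
ee_pos: [541.3, 254.2, 151.1]
tool_rot: [1.0, 2.978, 0.0]
force: [1.5, 0.3, 0.7]
opening: 0.536
grip_force: 26.3
```

Request:
move_arm --series '[-1,14,36,0,0,0,0,-1,0,0,40,0,0,0,-1,0,0,40,0,0,0,-1,0,0,20,0,0,0,-1,0,0,0,0,0,0]'

```text
clock: 4.3
ee_pos: [548.2, 288.6, 45.9]
tool_rot: [-0.997, -2.973, 0.008]
force: [-1.7, -0.5, -0.3]
opening: 0.531
grip_force: 26.3
```

Request:
move_arm --series '[-1,0,0,0,0,0,0]'

```text
clock: 4.38
ee_pos: [551.1, 289.4, 50.2]
tool_rot: [-0.999, -2.977, 0.002]
force: [1.2, 0.4, -0.0]
opening: 0.535
grip_force: 26.3
```

Request:
move_arm --series '[-1,0,0,4,0,0,0,-1,0,0,4,0,0,0,-1,0,0,1,0,0,0,-1,0,0,0,0,0,0,-1,0,0,0,0,0,0]'

```text
clock: 4.8
ee_pos: [552.2, 289.7, 42.0]
tool_rot: [1.0, 2.977, 0.001]
force: [0.9, -0.1, -0.1]
opening: 0.531
grip_force: 26.3
```

Request:
move_arm --series '[-1,0,0,1,0,0,0,-1,0,0,1,0,0,0,-1,0,0,0,0,0,0,-1,0,0,0,0,0,0]'

```text
clock: 5.13
ee_pos: [552.1, 289.7, 39.6]
tool_rot: [1.0, 2.978, 0.001]
force: [0.9, 0.5, 1.4]
opening: 0.538
grip_force: 26.6
```

Request:
move_arm --series '[-0.1,0,0,0,0,0,0,0.2,0,0,0,0,0,0,0.5,0,0,0,0,0,0,1,0,0,-5,0,0,0,1,0,0,-20,0,0,0]'

```text
clock: 5.55
ee_pos: [549.7, 288.8, 62.0]
tool_rot: [-0.999, -2.974, 0.005]
force: [-0.1, -0.3, -0.5]
opening: 0.988
grip_force: 0.0
```

Request:
move_arm --series '[1,0,0,-40,0,0,0,1,0,0,-40,0,0,0,1,0,0,-40,0,0,0,1,0,0,-40,0,0,0,1,0,0,-40,0,0,0]'

```text
clock: 5.97
ee_pos: [551.3, 289.5, 266.8]
tool_rot: [1.0, 2.978, 0.0]
force: [0.6, 0.8, -0.5]
opening: 1.0
grip_force: 0.0
```

Run:
```python
from h import *
look("wrist","pics/w2.png");delta([460,-210,310],50)
w=load("pics/w2.png");print(blob(w,(0,0,120),(180,70,255),(150,150,420,320))[1], proj(w,[552,290,38]))
```

```text
at [554.  290.5 275.3] ydir 52.9 tilt 0.63
shift [-227.3 -455.5  -37.6]
turn 0.05 j6 1.01
((284.5, 234.5), (169.0, 269.0), 90.0) [283.90440271 183.32310286]
```

Request:
move_arm --series '[1,-17.5,-35,-3,0,0,0,1,-17.5,-35,-3,0,0,0,1,-17.5,-35,-3,0,0,0,1,-17.5,-35,-3,0,0,0,1,-17.5,-35,-3,0,0,0]'

```text
clock: 6.43
ee_pos: [515.1, 95.8, 279.7]
tool_rot: [0.999, 2.978, 0.0]
force: [0.9, -0.2, 0.2]
opening: 1.003
grip_force: 0.0
```

Request:
move_arm --series '[1,-17.5,-35,-3,0,0,0,1,-17.5,-35,-3,0,0,0,1,-17.5,-35,-3,0,0,0,1,-17.5,-35,-3,0,0,0,1,-17.5,-35,-3,0,0,0]'

```text
clock: 6.85
ee_pos: [479.3, -96.7, 294.9]
tool_rot: [0.999, 2.978, -0.0]
force: [2.1, 0.3, -0.4]
opening: 1.0
grip_force: 0.0
```

Request:
move_arm --series '[1,-17.5,-35,-3,0,0,0,1,-17.5,-35,-3,0,0,0,1,-17.5,-35,-3,0,0,0,1,0,0,0,0,0,0.05,1,0,0,0,0,0,0]'

```text
clock: 7.27
ee_pos: [458.0, -212.4, 303.5]
tool_rot: [1.083, 2.949, -0.0]
force: [0.0, -0.5, 0.2]
opening: 1.004
grip_force: 0.0
```

Request:
move_arm --series '[1,0,0,0,0,0,0]'

```text
clock: 7.35
ee_pos: [458.4, -210.4, 303.3]
tool_rot: [-1.074, -2.952, -0.001]
force: [-0.0, -0.4, 0.2]
opening: 0.998
grip_force: 0.0
```

Run:
```python
from h import *
look("wrist","pics/w3.png");delta([460,-210,310],50)
```

```text
at [ 458.6 -209.8  303.3] ydir 50.1 tilt 0.03
shift [-1.3  0.7 -6.7]
turn 0.002 j6 0.12
```

View pics/w3.png

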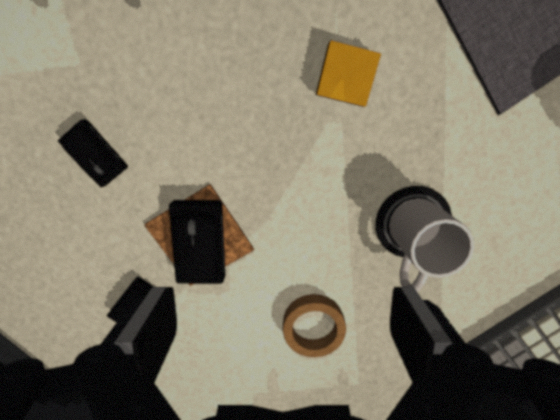

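Wrist view 3: the mouse is at (198,241) on the coaster, whose corners are at (210,184), (145,225) and (253,246). The mug rim is at (441,247) with its handle towards (412,275), and the charger is at (415,222). The smaller mice are at (93,152) and (135,298), the tape at (314,326), and the note block at (349,73).

Run:
```python
from h import *
t=load("pics/t.png");w=load("pics/w3.png")
m=sub(w,[(498,113)])[0];print("matcorner",m,onplane(w,m,4).round(1))
pw=sub(w,[(210,184),(253,247),(145,225)]);pt=sub(t,[(190+485/3,130+299/3),(190+497/3,130+206/3),(190+581/3,130+313/3)])
print(pw,pt)
for a,b in zip(pt,pw):print("coaster",*[np.round(v,1) for v in cross(t,a,w,b)],onplane(t,a,6).round(1),onplane(w,b,6).round(1))
P=[onplane(w,b,6) for b in pw];print("coaster c",(P[1]+P[2])/2, [np.linalg.norm(P[0]-P[i]) for i in(1,2)],np.degrees(np.arctan2(*(P[1]-P[0])[1::-1])))
for lab,c,roi in(("t",t,(345,185,395,240)),("w",w,(160,190,235,300))):
    for v in (38,46): print(lab,v,blob(c,(0,0,0),(180,255,v),roi)[1])
for lab,c,roi in(("t",t,(275,145,325,190)),("w",w,(365,170,470,290))):
    for v in (40,50):
        h=blob(c,(0,0,0),(180,255,v),roi)[0];print("charger",lab,v,cv2.fitEllipse(h))
    h=blob(c,(0,0,120),(180,60,255),roi);print("mugwhite",h[1])
cv2.imwrite("pics/crop2.png",cv2.resize(w["frame"][160:300,360:500],None,fx=4,fy=4,interpolation=cv2.INTER_CUBIC))
```

```text
matcorner [497.6432   115.193306] [562.7   6.6   4. ]
[[208.06003 181.76886]
 [253.89438 249.60071]
 [143.61433 225.20894]] [[351.41663 229.41646]
 [355.54346 197.58807]
 [382.85587 235.33138]]
coaster [ 4.143e+02 -2.865e+02  4.000e-01] 0.2 [ 413.6 -285.5    6. ] [ 414.2 -284.9    6. ]
coaster [ 508.1 -297.8   14. ] 1.3 [ 509.  -299.6    6. ] [ 510.8 -300.2    6. ]
coaster [ 400.1 -378.6    6. ] 6.7 [ 396.9 -377.5    6. ] [ 403.2 -379.8    6. ]
coaster c [ 457.01303565 -339.99933136    6.        ] [np.float64(97.8370557551657), np.float64(95.4753116891671)] -9.005318256837851
t 38 ((370.0655822753906, 215.22128295898438), (19.33357048034668, 33.54566192626953), 39.80556869506836)
t 46 ((370.1557312011719, 215.21310424804688), (19.717679977416992, 33.67369842529297), 39.80556869506836)
w 38 ((196.4143829345703, 241.23768615722656), (83.37135314941406, 52.37812805175781), 87.56334686279297)
w 46 ((196.4731903076172, 240.9103240966797), (84.23121643066406, 52.44585037231445), 87.39744567871094)
charger t 40 ((299.3598327636719, 166.9618377685547), (27.928407669067383, 28.13591766357422), 173.835693359375)
charger t 50 ((299.1504821777344, 167.0106201171875), (28.163005828857422, 28.502161026000977), 116.12326049804688)
mugwhite ((299.5, 167.0), (44.0, 49.0), 90.0)
charger w 40 ((412.69097900390625, 221.05148315429688), (68.10456848144531, 75.82464599609375), 61.900264739990234)
charger w 50 ((412.4930725097656, 220.84288024902344), (68.04183197021484, 76.45441436767578), 60.13863754272461)
mugwhite ((433.5, 229.5), (119.0, 71.0), 90.0)
```

View pics/crop2.png

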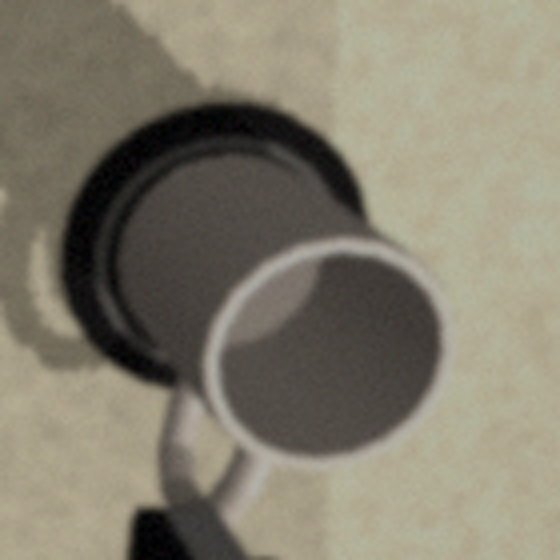

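Run:
```python
from h import *
t=load("pics/t.png");w=load("pics/w3.png")
print(cross(t,(370.1,215.2),w,(196.4,241)))
for z in(15,24,35):print(z,onplane(t,(370.1,215.2),z),onplane(w,(196.4,241),z))
b=cv2.boxPoints(((196.4,241),(83.8,52.4),87.5));P=np.array([onplane(w,p,20) for p in b]);print(b,P.round(1))
for i in range(4): d=P[(i+1)%4]-P[i];print(np.linalg.norm(d).round(1),np.degrees(np.arctan2(d[1],d[0])).round(1))
rim=np.array([cv2.fitEllipse]) if 0 else (360+328/4,160+352/4)
rt=(190+334/3,130+90/3)
print("rim",cross(t,rt,w,rim),onplane(w,rim,86),onplane(t,rt,86))
print("charger",onplane(w,(412.6,221),8),onplane(t,(299.2,167),8),cross(t,(299.2,167),w,(412.6,221)))
```

```text
(array([ 454.52089856, -337.68544312,   24.10105586]), np.float64(1.5726378220417647))
15 [ 455.03423075 -339.62502225   15.        ] [ 456.63780902 -341.80191007   15.        ]
24 [ 453.74104391 -337.68876308   24.        ] [ 455.33013497 -337.77479895   24.        ]
35 [ 452.16048223 -335.32222409   35.        ] [ 453.73186669 -332.85277423   35.        ]
[[168.39728 200.2827 ]
 [220.7474  197.99706]
 [224.40271 281.7173 ]
 [172.05258 284.00293]] [[ 400.4 -329.4   20. ]
 [ 436.2 -282.6   20. ]
 [ 515.6 -350.5   20. ]
 [ 477.2 -401.1   20. ]]
58.9 52.6
104.5 -40.5
63.5 -127.2
105.1 137.0
rim (array([ 597.73221879, -132.47579692,   99.39863825]), np.float64(0.5395137947969088)) [ 605.91256504 -131.09489909   86.        ] [ 601.46406801 -133.54508419   86.        ]
charger [ 602.81616248 -132.41358583    8.        ] [ 600.80869102 -131.87349021    8.        ] (array([ 599.7629355 , -132.17591734,   13.43381616]), np.float64(1.3675660631367403))
```

Run:
```python
from h import *
delta([455.5,-338.5,36],50)
```

```text
at [ 458.6 -209.8  303.3] ydir 50.1 tilt 0.03
shift [ -80.3 -100.8  267.3]
turn 0.002 j6 0.12
```

Request:
move_arm --series '[1,-20,-25,0,0,0,0,1,-20,-25,0,0,0,0,1,-20,-25,0,0,0,0,1,-20,-26,0,0,0,0,1,0,0,40,0,0,0]'

```text
clock: 7.82
ee_pos: [458.9, -346.0, 269.6]
tool_rot: [1.069, 2.94, -0.011]
force: [1.4, -0.4, -0.5]
opening: 1.0
grip_force: 0.0
```

Request:
move_arm --series '[1,0,0,40,0,0,0,1,0,0,40,0,0,0,1,0,0,40,0,0,0,1,0,0,40,0,0,0,1,0,0,0,0,0,0]'

```text
clock: 8.23
ee_pos: [452.1, -334.4, 96.7]
tool_rot: [-1.066, -2.944, -0.007]
force: [-1.9, 1.4, -0.3]
opening: 1.001
grip_force: 0.0
```

Request:
move_arm --series '[1,0,0,0,0,0,0,1,0,0,0,0,0,0]'

```text
clock: 8.4
ee_pos: [456.4, -339.3, 105.4]
tool_rot: [1.071, 2.951, -0.001]
force: [0.2, -1.0, 0.4]
opening: 0.999
grip_force: 0.0
```

Run:
```python
from h import *
w=look("wrist","pics/w4.png");delta([455.5,-338.5,36],50)
```

```text
at [ 456.7 -340.   106.1] ydir 50.1 tilt 0.22
shift [ 2.1  0.3 70.1]
turn 0.002 j6 -0.07
```

View pics/w4.png

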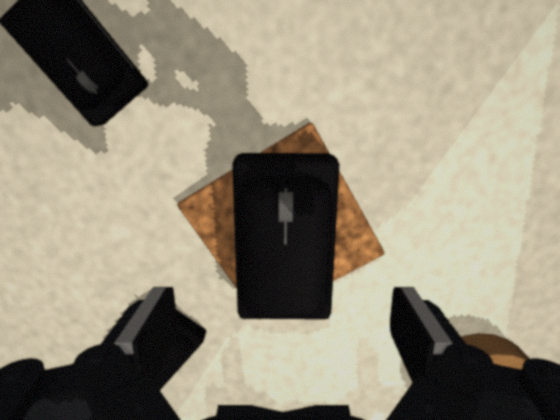

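The mouse is centred between the open jaws and aligned with them at (285,236). The small mouse at (165,345) is clear of the fingers. Going down to grasp.

Request:
move_arm --series '[1,0,0,30,0,0,0,1,0,0,25,0,0,0,1,0,0,14,0,0,0,1,0,0,0,0,0,0,1,0,0,0,0,0,0]'

```text
clock: 8.87
ee_pos: [456.0, -339.9, 36.1]
tool_rot: [1.073, 2.951, -0.001]
force: [-0.5, -0.3, 0.6]
opening: 1.003
grip_force: 0.0
```

Request:
move_arm --series '[0.6,0,0,0,0,0,0,0.4,0,0,0,0,0,0,0.2,0,0,0,0,0,0,-1,0,0,0,0,0,0,-1,0,0,0,0,0,0]'

```text
clock: 9.28
ee_pos: [456.1, -340.2, 36.2]
tool_rot: [1.073, 2.95, -0.002]
force: [-0.5, 1.0, 8.0]
opening: 0.666
grip_force: 25.2
```

Request:
move_arm --series '[-1,0,0,0,0,0,0,-1,0,0,0,0,0,0,-1,0,0,0,0,0,0]'

```text
clock: 9.53
ee_pos: [456.2, -340.2, 36.3]
tool_rot: [1.073, 2.95, -0.002]
force: [0.3, 0.7, 8.3]
opening: 0.677
grip_force: 25.2
```

Request:
move_arm --series '[-1,0,0,-10,0,0,0,-1,0,0,-30,0,0,0,-1,0,0,-40,0,0,0,-1,0,0,-40,0,0,0,-1,0,0,-10,0,0,0]'

```text
clock: 9.95
ee_pos: [457.2, -341.3, 171.5]
tool_rot: [1.071, 2.945, -0.006]
force: [1.3, -1.5, -0.3]
opening: 0.67
grip_force: 28.6
```

Request:
move_arm --series '[-1,0,0,0,0,0,-0.12,-1,0,0,0,0,0,-0.12,-1,0,0,0,0,0,-0.12,-1,0,0,0,0,0,-0.12,-1,0,0,0,0,0,-0.12]'

```text
clock: 10.37
ee_pos: [455.1, -339.3, 165.2]
tool_rot: [0.144, 3.138, -0.001]
force: [0.0, 0.4, -1.3]
opening: 0.669
grip_force: 28.5
```

Request:
move_arm --series '[-1,0,0,0,0,0,-0.028,-1,0,0,0,0,0,0,-1,0,0,0,0,0,0]'

```text
clock: 10.62
ee_pos: [455.1, -339.3, 164.9]
tool_rot: [0.112, 3.139, -0.001]
force: [0.2, 0.6, -1.6]
opening: 0.672
grip_force: 28.5
```

Run:
```python
from h import *
w=load("pics/w4.png")
a,b=onplane(w,(285,154),21),onplane(w,(285,319),21)
M=R.from_rotvec([1.071,2.951,-.001]).as_matrix()
print("mouse ends in tool frame",(M.T@(a-[456.7,-340,106.1])).round(1),(M.T@(b-[456.7,-340,106.1])).round(1))
p=sub(w,[(310,123),(384,253),(180,203)]);P=[onplane(w,q,6) for q in p];print(p.round(1),np.round(P,1));print("coaster c",(P[1]+P[2])/2)
delta([482.8,77.3,150],86.1);o=get_obs();print(o["opening"],o["grip_force"])
w=look("wrist","pics/w5.png")
```

```text
mouse ends in tool frame [49.9  1.2 85. ] [-54.1   1.5  85.2]
[[312.5 122.7]
 [384.2 253.5]
 [177.1 206.4]] [[ 417.6 -285.2    6. ]
 [ 510.4 -300.5    6. ]
 [ 403.4 -379.7    6. ]]
coaster c [ 456.93307739 -340.08540244    6.        ]
at [ 455.1 -339.3  164.9] ydir 85.9 tilt 0.03
shift [  2.  417.5  14.7]
turn -0.003 j6 -0.7
0.6724048647200747 28.502946496009827
```

View pics/w5.png

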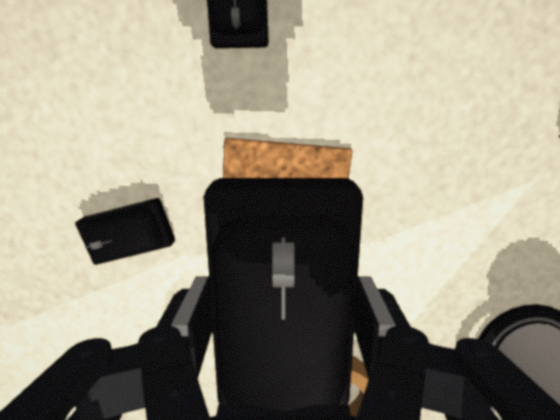

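Run:
```python
from h import *
w=load("pics/w5.png");T=np.linalg.inv(w["extrinsics"]@np.linalg.inv(w["tool_from_camera"]))
for z in(27,30): 
    P=onplane(w,(283,179),164.9-z);print("front",(T@np.r_[P,1])[:3].round(1))
w4=load("pics/w4.png");T=np.linalg.inv(w4["extrinsics"]@np.linalg.inv(w4["tool_from_camera"]))
for z in(6,9):P=onplane(w4,(285,154),z);print("w4 front",(T@np.r_[P,1])[:3].round(1))
p=sub(w,[(225,138),(352,148)]);print(p,[onplane(w,q,6).round(1) for q in p])
```

```text
front [47.9 -0.2 27. ]
front [47.2 -0.2 30. ]
w4 front [46.9  1.1 99.3]
w4 front [47.4  1.1 96.3]
[[223.94508 138.54187]
 [352.10126 149.57805]] [array([ 402.6, -379.4,    6. ]), array([ 417.3, -285.5,    6. ])]
```

Request:
move_arm --series '[-1,0,38,0,0,0,0,-1,0,38,0,0,0,0,-1,0,38,0,0,0,0,-1,0,38,0,0,0,0,-1,0,38,0,0,0,0]'

```text
clock: 11.08
ee_pos: [468.1, -148.2, 164.6]
tool_rot: [0.113, 3.139, -0.0]
force: [1.1, -0.2, -0.5]
opening: 0.67
grip_force: 28.5
```

Request:
move_arm --series '[-1,0,38,0,0,0,0,-1,0,38,0,0,0,0,-1,0,38,0,0,0,0,-1,0,38,0,0,0,0,-1,0,38,0,0,0,0]'

```text
clock: 11.5
ee_pos: [481.5, 41.6, 164.7]
tool_rot: [0.112, 3.139, -0.0]
force: [0.4, -0.2, -1.2]
opening: 0.671
grip_force: 28.5
```

Request:
move_arm --series '[-1,4.5,37.5,0,0,0,0,-1,0,0,0,0,0,0,-1,0,0,40,0,0,0,-1,0,0,30,0,0,0,-1,0,0,0,0,0,0]'

```text
clock: 11.92
ee_pos: [476.2, 77.8, 90.3]
tool_rot: [-0.11, -3.132, 0.001]
force: [-2.2, -0.4, -1.3]
opening: 0.672
grip_force: 28.5
```

Request:
move_arm --series '[-1,0,0,0,0,0,0,-1,0,0,0,0,0,0]'

```text
clock: 12.08
ee_pos: [480.5, 77.4, 95.7]
tool_rot: [0.111, 3.139, 0.0]
force: [0.3, -0.3, -0.5]
opening: 0.671
grip_force: 28.5
```

Run:
```python
from h import *
delta([480.3,77.5,34.3],86.1);w=look("wrist","pics/w6.png")
p=sub(w,[proj(w,[402.5,147.7,4]),proj(w,[393.2,18.4,4])]);print(p,[onplane(w,q,4).round(1) for q in p])
```

```text
at [480.5  77.4  95.7] ydir 86.0 tilt 0.06
shift [ 0.3  0.1 61.4]
turn -0.003 j6 0.08
[[404.64362  90.35543]
 [163.14719  89.76523]] [array([403.2, 147.9,   4. ]), array([393.8,  18.9,   4. ])]
```

View pics/w6.png

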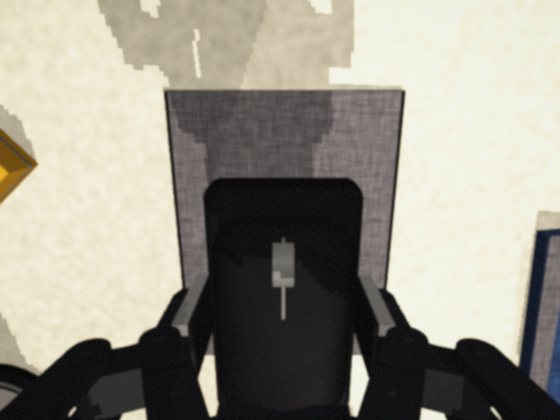

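The mouse is held square over the mat: the near mat corners are at (165,90) and (405,90), and the mouse is centred at column 283. Lowering it.

Request:
move_arm --series '[-1,0,0,25,0,0,0,-1,0,0,20,0,0,0,-1,0,0,10,0,0,0,-1,0,0,2,0,0,0,-1,0,0,0,0,0,0]'

```text
clock: 12.55
ee_pos: [480.1, 77.4, 37.9]
tool_rot: [0.11, 3.139, 0.0]
force: [0.3, -0.1, -0.1]
opening: 0.668
grip_force: 28.5
```

Request:
move_arm --series '[-1,0,0,2,0,0,0,-1,0,0,0,0,0,0,-1,0,0,0,0,0,0]'

```text
clock: 12.8
ee_pos: [480.3, 77.5, 36.1]
tool_rot: [0.11, 3.138, 0.0]
force: [-0.5, -0.0, -1.4]
opening: 0.673
grip_force: 28.5
```

Request:
move_arm --series '[-1,0,0,1,0,0,0,-1,0,0,0,0,0,0,-1,0,0,0,0,0,0]'

```text
clock: 13.05
ee_pos: [479.7, 77.5, 34.4]
tool_rot: [0.11, 3.14, -0.0]
force: [-0.3, -0.8, -0.7]
opening: 0.671
grip_force: 28.5
```

Request:
move_arm --series '[-1,0,0,0.8,0,0,0,-1,0,0,0,0,0,0,-1,0,0,0,0,0,0]'

```text
clock: 13.3
ee_pos: [479.8, 77.5, 34.3]
tool_rot: [0.109, 3.139, -0.0]
force: [-3.6, -0.1, 11.5]
opening: 0.671
grip_force: 29.9
```

Request:
move_arm --series '[0.45,0,0,0,0,0,0,0.7,0,0,0,0,0,0,1,0,0,0,0,0,0,1,0,0,0,0,0,0,1,0,0,-5,0,0,0]'

```text
clock: 13.72
ee_pos: [479.1, 77.5, 38.0]
tool_rot: [-0.11, -3.138, 0.0]
force: [-0.6, 0.2, -0.2]
opening: 1.0
grip_force: 0.0
```

Request:
move_arm --series '[1,0,0,-30,0,0,0,1,0,0,-40,0,0,0,1,0,0,-40,0,0,0,1,0,0,-40,0,0,0,1,0,0,-40,0,0,0]'

```text
clock: 14.13
ee_pos: [479.1, 77.6, 230.9]
tool_rot: [0.11, 3.139, 0.0]
force: [1.9, 0.2, -0.6]
opening: 0.999
grip_force: 0.0
```

Request:
move_arm --series '[1,0,0,-20,0,0,0,1,0,0,0,0,0,0,1,0,0,0,0,0,0]'

```text
clock: 14.38
ee_pos: [480.4, 77.5, 250.0]
tool_rot: [0.109, 3.137, 0.0]
force: [-0.5, 0.6, -0.9]
opening: 1.001
grip_force: 0.0
```

Run:
```python
from h import *
w=look("wrist","pics/w7.png");t=look("top","pics/t2.png")
r=proj(w,[483,77,30]);print(r)
x,y=r.astype(int)
for v in(40,48):print(blob(w,(0,0,0),(180,255,v),(x-50,y-75,x+50,y+75))[1])
print("top",blob(t,(0,0,0),(180,255,45),(205,180,255,235))[1])
delta([590,-140,250],86)
cv2.imwrite("pics/v7.png",np.hstack([w["frame"],cv2.resize(t["frame"][150:250,180:260],None,fx=3,fy=4.2)]))
```

```text
[282.81507285 187.47164834]
((282.5, 181.0), (104.0, 63.0), 90.0)
((282.5, 182.5), (109.0, 63.0), 90.0)
top ((231.0, 201.5), (43.0, 34.0), 90.0)
at [479.1  77.5 247.8] ydir 86.0 tilt 0.07
shift [-125.8 -209.3   -2.3]
turn -0.0 j6 0.08
```

View pics/v7.png

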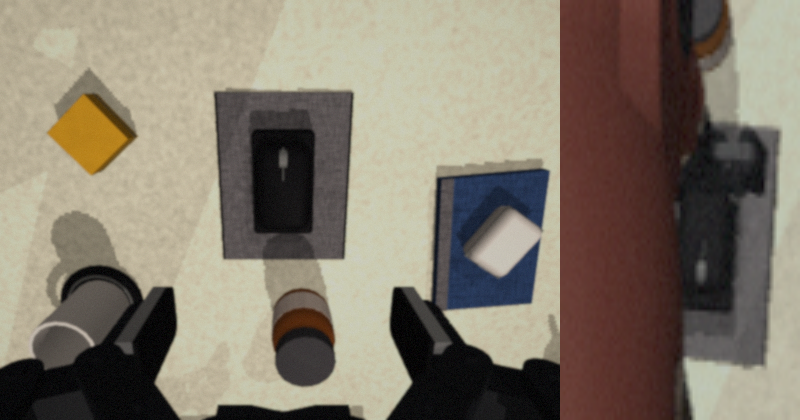

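The mouse lies on the mat, aligned with it: rows 129–233, centred at column 283, with the mat at rows 92–259. The case sits on the notebook at (504,242). Next I'll check the mouse's centring numerically and plan the mug.

Run:
```python
from h import *
w=load("pics/w7.png")
print("front",onplane(w,(283,129),5).round(1),"rear",[onplane(w,(283,233),z).round(1) for z in(5,15,25)])
p=sub(w,[(216,93),(352,93),(344,258),(224,258)]);P=np.array([onplane(w,q,4) for q in p]);print(P.round(1),P.mean(0))
w3=load("pics/w3.png")
# mug rim/handle directions from w3
g=cv2.cvtColor(w3["frame"],cv2.COLOR_BGR2GRAY)
rim=(360+328/4,160+352/4);hd=(360+205/4,160+480/4)
for z in(80,86,90):print(z,onplane(w3,rim,z).round(1))
h=onplane(w3,(360+200/4,160+490/4),55);c=onplane(w3,rim,86);print("handle",h,np.degrees(np.arctan2(*(h-c)[1::-1])))
```

```text
front [431.9  80.7   5. ] rear [array([537.8,  73.4,   5. ]), array([534. ,  73.6,  15. ]), array([530.2,  73.9,  25. ])]
[[393.5  18.6   4. ]
 [403.1 148.    4. ]
 [572.  136.1   4. ]
 [563.2   7.2   4. ]] [482.93502786  77.47985972   4.        ]
80 [ 609.6 -130.6   80. ]
86 [ 605.9 -131.1   86. ]
90 [ 603.4 -131.4   90. ]
handle [ 637.49508944 -177.73332071   55.        ] -55.89499739486695
```

Request:
move_arm --series '[1,-23,-33,6,0,0,0,1,-23,-33,6,0,0,0,1,-23,-33,6,0,0,0,1,-23,-33,6,0,0,0,1,-23,-33,6,0,0,0]'

```text
clock: 14.9
ee_pos: [582.7, -96.6, 216.6]
tool_rot: [-0.109, -3.137, -0.001]
force: [1.5, 1.2, 0.6]
opening: 1.0
grip_force: 0.0
```

Request:
move_arm --series '[1,-24,-34,6,0,0,0,1,0,0,0,0,0,0.12,1,0,0,0,0,0,0.12,1,0,0,0,0,0,0.12,1,0,0,0,0,0,0.12]'

```text
clock: 15.32
ee_pos: [603.3, -130.5, 210.4]
tool_rot: [-0.862, -3.017, -0.0]
force: [0.2, -0.0, -0.0]
opening: 0.997
grip_force: 0.0
```

Request:
move_arm --series '[1,0,0,0,0,0,0.12,1,0,0,0,0,0,0.12,1,0,0,0,0,0,0.12,1,0,0,0,0,0,0.12,1,0,0,0,0,0,0]'

```text
clock: 15.73
ee_pos: [603.4, -130.1, 210.8]
tool_rot: [-1.553, -2.727, 0.001]
force: [-0.4, 0.9, 0.2]
opening: 1.003
grip_force: 0.0
```

Request:
move_arm --series '[1,0,0,0,0,0,0,1,0,0,0,0,0,0]'

```text
clock: 15.9
ee_pos: [603.8, -130.2, 211.7]
tool_rot: [-1.541, -2.736, 0.0]
force: [-0.0, 0.1, 0.2]
opening: 1.002
grip_force: 0.0
```

Run:
```python
from h import *
w=look("wrist","pics/w8.png");delta([604,-132,200],30)
```

```text
at [ 604.  -130.3  211.9] ydir 31.2 tilt 0.06
shift [-1.5 -0.9 11.9]
turn 0.021 j6 0.7
```

View pics/w8.png

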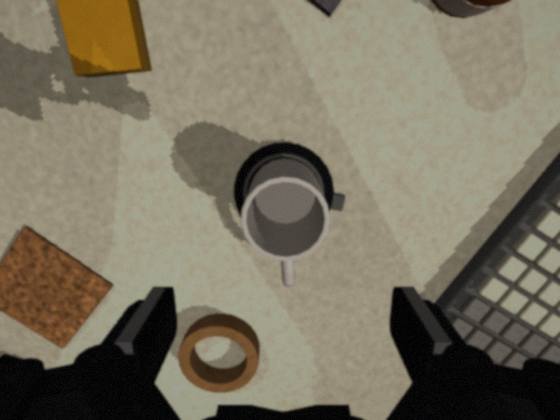

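The mug rim is at (285,219), with the handle straight down the image at (289,272), so the jaw line (image x) is already perpendicular to it. The charger is at (285,193) and the coaster at (50,287), empty. The tape at (219,352) and the keyboard are clear.

Run:
```python
from h import *
w=load("pics/w8.png");w3=load("pics/w3.png")
def ring(c,ctr,r0,r1,sgn=1,skip=None):
    g=cv2.GaussianBlur(cv2.cvtColor(c["frame"],cv2.COLOR_BGR2GRAY),(3,3),0).astype(float);pts=[]
    for a in np.radians(np.arange(0,360,4)):
        if skip and skip(np.degrees(a)):continue
        rr=np.arange(r0,r1,.5);xy=np.array(ctr)[:,None]+np.array([[np.cos(a)],[np.sin(a)]])*rr
        v=cv2.remap(g.astype(np.float32),xy[0].astype(np.float32)[None],xy[1].astype(np.float32)[None],1)[0]
        i=np.argmax(v) if sgn==0 else np.argmax(np.gradient(v)*sgn); pts.append(xy[:,i])
    pts=np.float32(pts);e=cv2.fitEllipse(pts)
    for _ in range(2):
        d=np.hypot(*(pts-e[0]).T)/(np.mean(e[1])/2);pts=pts[abs(d-np.median(d))<.06];e=cv2.fitEllipse(pts)
    return e,len(pts)
e,n=ring(w,(285,218),34,50,0,lambda a:70<a<110);print("rim w8",e,n);e3,n3=ring(w3,(442,248),20,34,0,lambda a:120<a<170);print("rim w3",e3,n3)
print("tri",cross(w,e[0],w3,e3[0]))
for z in(82,86):print(z,onplane(w,e[0],z).round(1),onplane(w3,e3[0],z).round(1), "r", np.mean(e[1])/2*np.linalg.norm(onplane(w,e[0],z)-w["extrinsics"][:3,3])/K(w)[0])
f,nf=ring(w,(285,193),42,58,1,lambda a:20<a<160 or a<30 );print("charger",f,nf,onplane(w,f[0],8).round(1),onplane(w,f[0],0).round(1))
p=sub(w,[(27,228),(110,288),(66,347)]);P=np.array([onplane(w,q,6) for q in p]);print("coaster",P.round(1),(P[0]+P[2])/2)
X=onplane(w,e[0],86);delta([X[0],X[1],74],30)
```

```text
rim w8 ((285.4413146972656, 219.2052764892578), (79.82971954345703, 83.44853973388672), 91.46065521240234) 80
rim w3 ((443.1235046386719, 248.82632446289062), (53.87533950805664, 62.61555099487305), 64.33780670166016) 46
tri (array([ 606.01676547, -130.71008227,   87.84463803]), np.float64(0.48978227227639537))
82 [ 606.9 -132.1   82. ] [ 609.9 -130.4   82. ] r 28.75475565701528
86 [ 606.2 -131.    86. ] [ 607.4 -130.7   86. ] r 28.291806930130058
charger ((283.4152526855469, 191.7499237060547), (99.27691650390625, 99.6763687133789), 3.359691619873047) 50 [ 605.1 -131.7    8. ] [ 606.1 -133.5    0. ]
coaster [[ 416.2 -283.1    6. ]
 [ 511.5 -297.6    6. ]
 [ 498.6 -390.5    6. ]] [ 457.38725953 -336.81098514    6.        ]
at [ 604.  -130.3  211.9] ydir 31.2 tilt 0.06
shift [ -1.9   1.6 137.9]
turn 0.021 j6 0.7
```

Request:
move_arm --series '[1,-2,1.6,0,0,0,0,1,0,0,40,0,0,0,1,0,0,40,0,0,0,1,0,0,30,0,0,0,1,0,0,20,0,0,0]'

```text
clock: 16.37
ee_pos: [605.1, -130.7, 79.2]
tool_rot: [-1.543, -2.732, 0.001]
force: [-0.5, 0.9, -1.0]
opening: 1.001
grip_force: 0.0
```

Request:
move_arm --series '[1,0,0,8,0,0,0,1,0,0,0,0,0,0,1,0,0,0,0,0,0]'

```text
clock: 16.62
ee_pos: [607.2, -131.4, 75.3]
tool_rot: [1.546, 2.734, 0.0]
force: [-0.3, 0.5, 0.1]
opening: 0.996
grip_force: 0.0
```

Request:
move_arm --series '[0.7,0,0,0,0,0,0,0.5,0,0,0,0,0,0,0.35,0,0,0,0,0,0,0.2,0,0,0,0,0,0,-1,0,0,0,0,0,0]' --newtons 35

```text
clock: 17.03
ee_pos: [607.8, -131.6, 76.5]
tool_rot: [1.545, 2.732, 0.001]
force: [-0.2, 0.3, 6.8]
opening: 0.704
grip_force: 37.3
```

Request:
move_arm --series '[-1,0,0,0,0,0,0,-1,0,0,0,0,0,0,-1,0,0,0,0,0,0]'

```text
clock: 17.28
ee_pos: [607.8, -131.7, 76.5]
tool_rot: [1.545, 2.732, 0.001]
force: [-2.1, -0.4, 6.6]
opening: 0.707
grip_force: 37.3
```

Run:
```python
from h import *
delta([606.2,-131,74],30)
```

```text
at [ 607.8 -131.7   76.5] ydir 31.0 tilt 0.17
shift [ 1.4 -1.   2.5]
turn 0.018 j6 0.7
```

Request:
move_arm --series '[-1,0,0,-5,0,0,0,-1,0,0,-10,0,0,0,-1,0,0,-20,0,0,0,-1,0,0,-25,0,0,0,-1,0,0,0,0,0,0]'

```text
clock: 17.7
ee_pos: [609.3, -132.1, 140.2]
tool_rot: [1.543, 2.728, 0.002]
force: [1.8, -0.2, -1.2]
opening: 0.707
grip_force: 38.7
```

Request:
move_arm --series '[-1,0,0,0,0,0,0]'

```text
clock: 17.78
ee_pos: [607.9, -131.7, 136.8]
tool_rot: [1.545, 2.731, 0.001]
force: [0.4, 0.4, -2.7]
opening: 0.702
grip_force: 38.7
```

Run:
```python
from h import *
delta([457.7,-341.2,136],30);o=get_obs();print(o["opening"],o["grip_force"],o["force"])
```

```text
at [ 607.9 -131.7  136.8] ydir 31.0 tilt 0.22
shift [-102.3 -236.7    0.5]
turn 0.017 j6 0.7
0.7016650549432534 38.663438189483124 [ 0.3645823   0.39756914 -2.71302391]
```

Request:
move_arm --series '[-1,-6,-15,0,0,0,0,-1,-13,-30,0,0,0,0,-1,-13,-30,0,0,0,0,-1,-13,-30,0,0,0,0,-1,-13,-30,0,0,0,0]'

```text
clock: 18.2
ee_pos: [519.3, -251.0, 133.8]
tool_rot: [-1.545, -2.733, -0.0]
force: [-0.4, -0.8, -0.9]
opening: 0.702
grip_force: 38.7
```

Request:
move_arm --series '[-1,-13,-30,0,0,0,0,-1,-13,-30,0,0,0,0,-1,-12,-27,0,0,0,0,-1,-6,-15,0,0,0,0,-1,0,0,0,0,0,0]'

```text
clock: 18.62
ee_pos: [453.7, -343.0, 133.9]
tool_rot: [-1.551, -2.73, 0.001]
force: [0.7, 0.1, -2.8]
opening: 0.705
grip_force: 38.7
```

Request:
move_arm --series '[-1,0,0,0,0,0,0,-1,0,0,0,0,0,0]'

```text
clock: 18.78
ee_pos: [456.0, -340.0, 134.1]
tool_rot: [-1.547, -2.733, -0.001]
force: [0.5, 1.5, -1.8]
opening: 0.706
grip_force: 38.7
```

Run:
```python
from h import *
w=look("wrist","pics/w9.png");t=look("top","pics/t3.png");delta([457.7,-341.2,74.5],30)
p=[proj(w,P) for P in([417,-285.2,6],[511,-300,6],[403,-379.6,6],[497,-394.6,6])];print(np.round(p))
cv2.imwrite("pics/v9.png",np.hstack([w["frame"],cv2.resize(t["frame"][150:255,340:400],None,fx=4,fy=4)]))
```

```text
at [ 456.5 -339.7  134.3] ydir 31.1 tilt 0.04
shift [-1.9  0.3 59.8]
turn 0.019 j6 0.26
[[275. 116.]
 [381. 207.]
 [189. 225.]
 [292. 301.]]
```

View pics/v9.png

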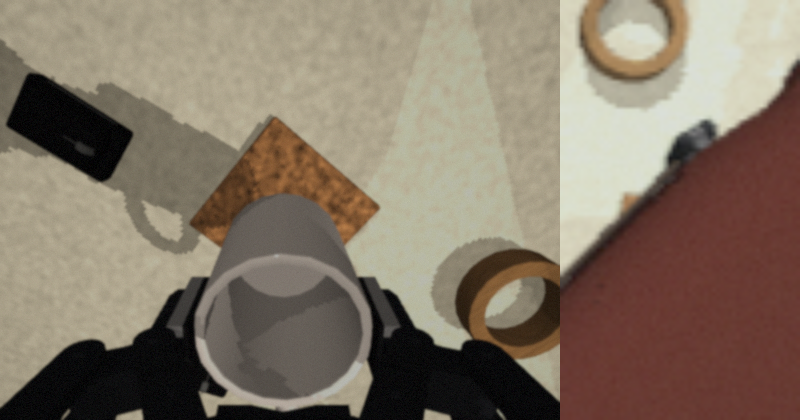

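The mug is held upright, with its rim at (284,329). The coaster corners at (274,117), (379,208) and (191,224) match their predicted positions.

Run:
```python
from h import *
w=load("pics/w9.png");T=np.linalg.inv(w["extrinsics"]@np.linalg.inv(w["tool_from_camera"]));z0=w["extrinsics"]@np.linalg.inv(w["tool_from_camera"]);z0=z0[2,3]
hsv=cv2.cvtColor(w["frame"],cv2.COLOR_BGR2HSV)
tl=lambda p,z:(T@np.r_[onplane(w,p,z0-z),1])[:3].round(1)
for z in(-9.5,-11):print("rim near/far/left/right",*[tl(p,z) for p in((284,256),(284,409),(197,330),(372,330))])
print("foot near",tl((281,195),68.5),tl((281,195),62))
```

```text
rim near/far/left/right [30.5  0.2 -9.5] [-31.4   0.3  -9.5] [  2.9 -29.6  -9.5] [ 2.8 30.5 -9.5]
rim near/far/left/right [ 31.2   0.2 -11. ] [-29.9   0.3 -11. ] [  3.9 -29.2 -11. ] [  3.9  30.  -11. ]
foot near [30.2 -1.1 68.5] [31.9 -1.  62. ]
```

Request:
move_arm --series '[-1,-0.7,0.3,10,0,0,0,-1,0,0,20,0,0,0,-1,0,0,18,0,0,0,-1,0,0,7,0,0,0,-1,0,0,0,0,0,0]'

```text
clock: 19.3
ee_pos: [455.9, -339.6, 77.4]
tool_rot: [-1.544, -2.732, -0.002]
force: [-0.2, -0.1, -1.9]
opening: 0.707
grip_force: 38.7
```

Request:
move_arm --series '[-1,0,0,1,0,0,0,-1,0,0,0,0,0,0,-1,0,0,0,0,0,0]'

```text
clock: 19.55
ee_pos: [457.3, -341.6, 79.5]
tool_rot: [1.546, 2.733, -0.001]
force: [0.4, -0.9, -1.9]
opening: 0.705
grip_force: 38.7
```

Request:
move_arm --series '[-1,0,0,3,0,0,0,-1,0,0,0,0,0,0,-1,0,0,0,0,0,0,-1,0,0,1,0,0,0,-1,0,0,0,0,0,0]'

```text
clock: 19.97
ee_pos: [456.7, -341.2, 74.6]
tool_rot: [1.547, 2.734, -0.0]
force: [-0.4, -0.6, -0.7]
opening: 0.703
grip_force: 38.8
```

Request:
move_arm --series '[-1,0,0,0,0,0,0,-1,0,0,0,0,0,0]'

```text
clock: 20.13
ee_pos: [456.7, -341.2, 74.6]
tool_rot: [-1.547, -2.734, 0.0]
force: [0.5, -0.1, -1.6]
opening: 0.705
grip_force: 38.8
```

Request:
move_arm --series '[-1,0.7,0.7,0,0,0,0,-1,0,0,0.7,0,0,0,-1,0,0,0,0,0,0,-1,0,0,0,0,0,0]'

```text
clock: 20.47
ee_pos: [456.9, -340.2, 74.5]
tool_rot: [1.547, 2.734, -0.0]
force: [-2.6, 1.1, 6.2]
opening: 0.701
grip_force: 39.4
```

Request:
move_arm --series '[-1,0,0,0.7,0,0,0,-1,0,0,0,0,0,0,-1,0,0,0,0,0,0]'

```text
clock: 20.72
ee_pos: [457.0, -340.2, 74.5]
tool_rot: [1.547, 2.734, -0.0]
force: [-5.0, 4.1, 14.2]
opening: 0.702
grip_force: 40.2
```

Request:
move_arm --series '[-1,0,0,-0.7,0,0,0,0.45,0,0,0,0,0,0,0.6,0,0,0,0,0,0,1,0,0,0,0,0,0,1,0,0,0,0,0,0]'

```text
clock: 21.13
ee_pos: [456.9, -340.2, 73.7]
tool_rot: [-1.547, -2.734, 0.0]
force: [0.6, 0.5, 0.8]
opening: 1.0
grip_force: 0.0
```

Request:
move_arm --series '[1,0,0,-5,0,0,0,1,0,0,-20,0,0,0,1,0,0,-40,0,0,0,1,0,0,-40,0,0,0,1,0,0,-40,0,0,0]'

```text
clock: 21.55
ee_pos: [456.5, -339.8, 220.7]
tool_rot: [-1.547, -2.734, -0.0]
force: [0.7, -0.5, 0.2]
opening: 0.997
grip_force: 0.0
```

Run:
```python
from h import *
w=look("wrist","pics/w10.png");delta([556,230,300],52.9)
```

```text
at [ 459.1 -342.2  228.9] ydir 31.0 tilt 0.59
shift [439.8 378.  -74.4]
turn -0.382 j6 0.26
```

View pics/w10.png

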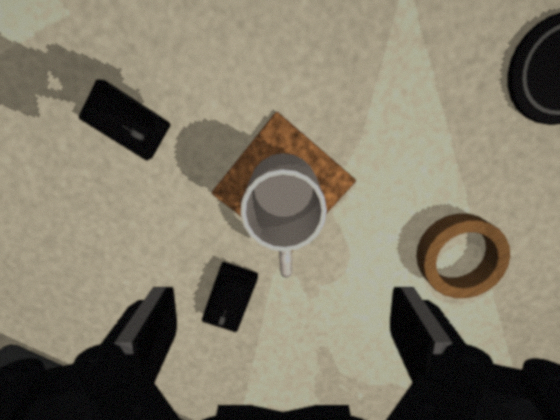

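The mug stands upright on the coaster (rim (284,210), coaster corners (277,112), (355,182), (212,190)). Next I'll look at the empty charger on the way to the case.

Request:
move_arm --series '[1,21,31,-7,0,0,0,1,21,31,-7,0,0,0,1,21,31,-7,0,0,0,1,21,31,-7,0,0,0,1,21,31,-7,0,0,0]'

```text
clock: 22.02
ee_pos: [536.1, -168.8, 254.7]
tool_rot: [1.547, 2.733, 0.0]
force: [0.6, 0.6, 0.6]
opening: 0.999
grip_force: 0.0
```

Request:
move_arm --series '[1,21,31,-7,0,0,0,1,21,31,-7,0,0,0,1,0,0,0,0,0,-0.12,1,0,0,0,0,0,-0.12,1,0,0,0,0,0,-0.12]'

```text
clock: 22.43
ee_pos: [567.5, -101.4, 268.2]
tool_rot: [1.021, 2.971, -0.0]
force: [0.1, 0.3, -0.3]
opening: 0.999
grip_force: 0.0
```

Request:
move_arm --series '[1,0,0,0,0,0,-0.02,1,0,0,0,0,0,0,1,0,0,0,0,0,0]'

```text
clock: 22.68
ee_pos: [567.1, -102.6, 268.0]
tool_rot: [1.009, 2.975, -0.0]
force: [0.0, -0.5, -0.2]
opening: 1.001
grip_force: 0.0
```

Run:
```python
from h import *
w=look("wrist","pics/w11.png");t=look("top","pics/t4.png")
q=proj(w,[604,-132,8]).astype(int);x,y=q
for v in(45,55):
    h,r=blob(w,(0,0,0),(180,255,v),(x-75,y-75,x+75,y+75));e=cv2.fitEllipse(h);print(q,e,onplane(w,e[0],8).round(1),onplane(w,e[0],4).round(1))
    
p=proj(t,[604,-132,8]).astype(int);h,r=blob(t,(0,0,0),(180,255,45),(p[0]-22,p[1]-22,p[0]+22,p[1]+22));e=cv2.fitEllipse(h);print("top",e,onplane(t,e[0],8).round(1))
delta([552.1,290,260],52.9)
cv2.imwrite("pics/v11.png",np.hstack([w["frame"],cv2.resize(t["frame"][120:260,190:250],(180,420))]))
```

```text
[282 219] ((282.3160705566406, 219.10548400878906), (77.80322265625, 81.18989562988281), 95.59346771240234) [ 603.7 -131.6    8. ] [ 604.7 -132.4    4. ]
[282 219] ((282.3828430175781, 219.1816864013672), (78.28288269042969, 81.83013916015625), 99.14408111572266) [ 603.8 -131.6    8. ] [ 604.9 -132.4    4. ]Traceback (most recent call last):
  File "<stdin>", line 7, in <module>
cv2.error: OpenCV(4.12.0) /io/opencv/modules/imgproc/src/shapedescr.cpp:361: error: (-201:Incorrect size of input array) There should be at least 5 points to fit the ellipse in function 'fitEllipseNoDirect'
```

The charger centre measures (603.9,-131.8). Back to the case.

Request:
move_arm --series '[1,25,30,0,0,0,0,1,25,30,0,0,0,0,1,25,30,0,0,0,0,1,25,30,0,0,0,0,1,25,30,0,0,0,0]'

```text
clock: 23.2
ee_pos: [558.1, 94.0, 268.0]
tool_rot: [1.007, 2.976, 0.0]
force: [0.4, -0.6, 0.6]
opening: 0.999
grip_force: 0.0
```

Request:
move_arm --series '[1,25,30,0,0,0,0,1,25,30,0,0,0,0,1,25,30,0,0,0,0,1,25,30,0,0,0,0,1,25,30,0,0,0,0]'

```text
clock: 23.62
ee_pos: [549.3, 289.4, 268.0]
tool_rot: [1.006, 2.976, 0.0]
force: [1.0, -0.1, 0.1]
opening: 0.998
grip_force: 0.0
```

Request:
move_arm --series '[1,0,0,30,0,0,0,1,0,0,40,0,0,0,1,0,0,0,0,0,0,1,0,0,0,0,0,0,1,0,0,0,0,0,0]'

```text
clock: 24.03
ee_pos: [550.5, 287.4, 199.6]
tool_rot: [1.005, 2.975, 0.001]
force: [-0.0, 0.5, 0.5]
opening: 0.995
grip_force: 0.0
```

Run:
```python
from h import *
w=look("wrist","pics/w12.png")
h,r=blob(w,(0,0,110),(180,60,255),(230,120,345,260));b=cv2.boxPoints(r)
T=np.linalg.inv(w["extrinsics"]@np.linalg.inv(w["tool_from_camera"]))
print(r,proj(w,[552,290,38]));print([(T@np.r_[onplane(w,p,34),1])[:3].round(1) for p in b])
X=onplane(w,r[0],34);delta([X[0],X[1],39.6],52.9)
```

```text
((287.4942932128906, 201.24456787109375), (73.73735046386719, 56.16391372680664), 88.72696685791016) [286.64308842 201.65802521]
[array([ 28.6, -18.9, 165.6]), array([ 29.6,  24.3, 165.7]), array([-31.1,  27.3, 165.7]), array([-32.2, -18.7, 165.6])]
at [551.  287.5 200.3] ydir 52.7 tilt 0.17
shift [  0.2   2.9 160.7]
turn -0.004 j6 1.01
```

View pics/w12.png

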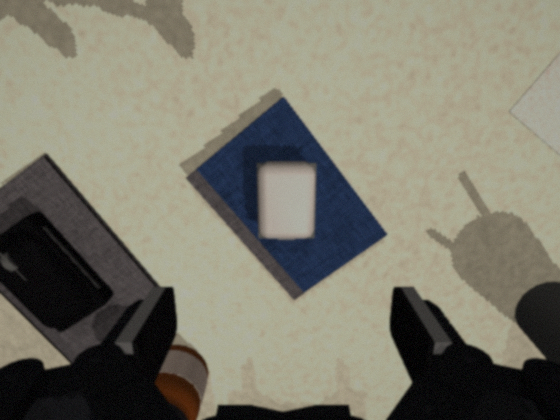

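The case lies at (287,201) on the notebook, square to the jaws. Going down to grasp it.

Request:
move_arm --series '[1,0,2.9,0,0,0,0,1,0,0,40,0,0,0,1,0,0,40,0,0,0,1,0,0,40,0,0,0,1,0,0,25,0,0,0]'

```text
clock: 24.5
ee_pos: [551.3, 289.5, 51.0]
tool_rot: [-1.004, -2.976, 0.0]
force: [-0.5, -0.1, -0.4]
opening: 0.999
grip_force: 0.0
```

Request:
move_arm --series '[1,0,0,13,0,0,0,1,0,0,0,0,0,0,1,0,0,0,0,0,0]'

```text
clock: 24.75
ee_pos: [552.3, 290.1, 40.8]
tool_rot: [1.004, 2.976, 0.001]
force: [-0.1, -0.1, 0.0]
opening: 1.0
grip_force: 0.0
```

Request:
move_arm --series '[0.6,0,0,0,0,0,0,0.3,0,0,0,0,0,0,0.1,0,0,0,0,0,0,-1,0,0,0,0,0,0,-1,0,0,0,0,0,0]' --newtons 25

```text
clock: 25.17
ee_pos: [552.4, 290.3, 41.4]
tool_rot: [1.002, 2.975, 0.002]
force: [-1.4, 0.3, 5.9]
opening: 0.532
grip_force: 26.1
```

Request:
move_arm --series '[-1,0,0,0,0,0,0,-1,0,0,0,0,0,0,-1,0,0,0,0,0,0]'

```text
clock: 25.42
ee_pos: [552.4, 290.3, 41.4]
tool_rot: [1.002, 2.975, 0.002]
force: [-1.2, -1.9, 6.0]
opening: 0.535
grip_force: 26.1
```

Request:
move_arm --series '[-1,0,0,-10,0,0,0,-1,0,0,-40,0,0,0,-1,0,0,-40,0,0,0,-1,0,0,-30,0,0,0,-1,0,0,0,0,0,0]'

```text
clock: 25.83
ee_pos: [554.8, 291.4, 167.8]
tool_rot: [1.0, 2.969, 0.011]
force: [1.3, 0.8, -0.3]
opening: 0.535
grip_force: 26.2
```

Request:
move_arm --series '[-1,0,0,0,0,0,0,-1,0,0,0,0,0,0]'

```text
clock: 26.0
ee_pos: [551.2, 289.9, 160.1]
tool_rot: [1.003, 2.977, 0.0]
force: [0.3, 0.6, -0.2]
opening: 0.535
grip_force: 26.2
```

Run:
```python
from h import *
w=look("wrist","pics/w13.png");delta([603.9,-131.8,120],52.9)
o=get_obs();z0=o["ee_pos"][2];T=np.linalg.inv(w["extrinsics"]@np.linalg.inv(w["tool_from_camera"]))
h,r=blob(w,(0,0,110),(180,60,255),(215,150,360,400));x,y,ww,hh=cv2.boundingRect(h);print(x,y,ww,hh)
for z in(29,20,5):print([(T@np.r_[onplane(w,p,z0-z),1])[:3].round(1) for p in((x+ww/2,y),(x+ww/2,y+hh))])
```

```text
at [550.7 289.7 159.2] ydir 52.8 tilt 0.08
shift [-297.4 -303.4   39.4]
turn -0.002 j6 1.02
215 238 139 162
[array([21.4,  0.5, 29.9]), array([-65.7,   0.6,  29.9])]
[array([24.9,  0.5, 20.9]), array([-56.9,   0.6,  20.9])]
[array([30.7,  0.4,  5.9]), array([-42.2,   0.5,   5.9])]
```

View pics/w13.png

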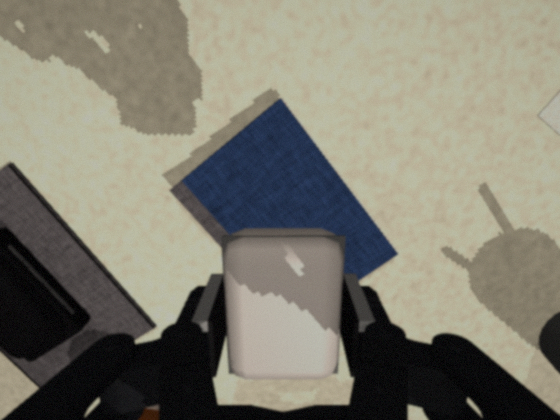

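Request:
move_arm --series '[-1,-27,-27.6,0,0,0,0,-1,-27,-27.6,0,0,0,0,-1,-27,-27.6,0,0,0,0,-1,-27,-27.6,0,0,0,0,-1,-27,-27.6,0,0,0,0]'

```text
clock: 26.47
ee_pos: [574.3, 96.7, 158.4]
tool_rot: [-1.001, -2.975, 0.002]
force: [1.1, -0.1, -0.8]
opening: 0.532
grip_force: 26.2
```

Request:
move_arm --series '[-1,-27,-27.6,0,0,0,0,-1,-27,-27.6,0,0,0,0,-1,-27,-27.6,0,0,0,0,-1,-27,-27.6,0,0,0,0,-1,-27,-27.6,0,0,0,0]'

```text
clock: 26.88
ee_pos: [598.4, -94.8, 158.5]
tool_rot: [-1.002, -2.975, 0.0]
force: [0.8, 0.5, -0.9]
opening: 0.535
grip_force: 26.2
```

Request:
move_arm --series '[-1,-26,-27.6,0,0,0,0,-1,0,0,30,0,0,0,-1,0,0,20,0,0,0,-1,0,0,0,0,0,0,-1,0,0,0,0,0,0]'

```text
clock: 27.3
ee_pos: [601.8, -130.3, 108.1]
tool_rot: [-1.002, -2.973, -0.0]
force: [0.2, 0.3, -1.0]
opening: 0.531
grip_force: 26.1
```

Request:
move_arm --series '[-1,0,0,0,0,0,0]'

```text
clock: 27.38
ee_pos: [603.5, -130.5, 110.2]
tool_rot: [-1.002, -2.977, 0.0]
force: [-0.4, -0.2, -0.5]
opening: 0.534
grip_force: 26.1
```

Run:
```python
from h import *
w=look("wrist","pics/w14.png");delta([602.9,-131.1,37.4],52.9)
```

```text
at [ 604.  -130.5  110.9] ydir 52.8 tilt 0.06
shift [ 0.6 -1.2 73.5]
turn -0.001 j6 0.32
```

Request:
move_arm --series '[-1,0,-0.7,25,0,0,0,-1,0,0,25,0,0,0,-1,0,0,14,0,0,0,-1,0,0,0,0,0,0,-1,0,0,0,0,0,0]'

```text
clock: 27.85
ee_pos: [603.3, -131.1, 46.6]
tool_rot: [1.002, 2.977, -0.0]
force: [0.0, 0.4, 0.1]
opening: 0.535
grip_force: 26.2
```

Request:
move_arm --series '[-1,0,0,3,0,0,0,-1,0,0,0,0,0,0,-1,0,0,0,0,0,0,-1,0,0,0,0,0,0]'

```text
clock: 28.18
ee_pos: [603.5, -131.6, 43.8]
tool_rot: [1.002, 2.976, -0.0]
force: [-0.1, -0.3, -0.9]
opening: 0.532
grip_force: 26.2
```

Request:
move_arm --series '[-1,0.7,0,2,0,0,0,-1,0,0,2,0,0,0,-1,0,0,0.5,0,0,0,-1,0,0,0,0,0,0,-1,0,0,0,0,0,0]'

```text
clock: 28.6
ee_pos: [602.4, -131.0, 38.3]
tool_rot: [-1.003, -2.977, 0.0]
force: [0.1, -0.1, -1.2]
opening: 0.53
grip_force: 26.2
```

Request:
move_arm --series '[-1,0,0,1,0,0,0,-1,0,0,0,0,0,0,-1,0,0,0,0,0,0]'

```text
clock: 28.85
ee_pos: [602.6, -131.0, 37.5]
tool_rot: [1.003, 2.977, -0.0]
force: [-0.8, 0.0, 0.6]
opening: 0.532
grip_force: 26.3
```

Request:
move_arm --series '[-1,0,0,0.6,0,0,0,-1,0,0,0,0,0,0,-1,0,0,0,0,0,0]'

```text
clock: 29.1
ee_pos: [602.6, -131.0, 37.4]
tool_rot: [1.003, 2.977, -0.0]
force: [-2.1, 0.4, 7.6]
opening: 0.532
grip_force: 27.1
```

Contact. Releasing and retreating.

Request:
move_arm --series '[0.12,0,0,0,0,0,0,0.3,0,0,0,0,0,0,0.7,0,0,0,0,0,0,1,0,0,0,0,0,0,1,0,0,-5,0,0,0]'

```text
clock: 29.52
ee_pos: [601.7, -130.8, 40.9]
tool_rot: [-1.002, -2.976, 0.0]
force: [-0.9, -0.0, -0.6]
opening: 1.002
grip_force: 0.0
```

Request:
move_arm --series '[1,0,0,-30,0,0,0,1,0,0,-40,0,0,0,1,0,0,-40,0,0,0,1,0,0,-40,0,0,0,1,0,0,-40,0,0,0]'

```text
clock: 29.93
ee_pos: [602.0, -130.8, 234.1]
tool_rot: [1.003, 2.977, -0.0]
force: [1.0, -0.8, -0.3]
opening: 0.998
grip_force: 0.0
```

Request:
move_arm --series '[1,25,-25,-5,0,0,0,1,25,-25,-5,0,0,0,1,25,-25,-5,0,0,0,1,0,0,0,0,0,0,1,0,0,0,0,0,0]'

```text
clock: 30.35
ee_pos: [496.2, -145.5, 247.8]
tool_rot: [1.004, 2.976, -0.0]
force: [1.3, 0.9, -0.3]
opening: 0.997
grip_force: 0.0
```

Run:
```python
from h import *
w=look("wrist","pics/w15.png");s=look("scene","pics/s15.png")
print({n:proj(w,X).round() for n,X in dict(chg=[603.9,-131.8,8],case=[603.9,-131.8,34],coast=[457,-340,6],rim=[457,-340,84]).items()})
h,r=blob(w,(0,0,110),(180,60,255),tuple((proj(w,[603.9,-131.8,34])-45).astype(int))+tuple((proj(w,[603.9,-131.8,34])+45).astype(int)))
print("case",r,onplane(w,r[0],30).round(1))
g=cv2.resize(s["frame"][130:310,180:360],(420,420));cv2.imwrite("pics/v15.png",cv2.resize(np.hstack([w["frame"],g]),(800,343)))
```

```text
{'chg': array([356., 253.]), 'case': array([361., 263.]), 'coast': array([115., 260.]), 'rim': array([ 76., 298.])}
case ((359.5, 262.5), (89.0, 89.0), 90.0) [ 604.4 -132.5   30. ]
```

View pics/v15.png

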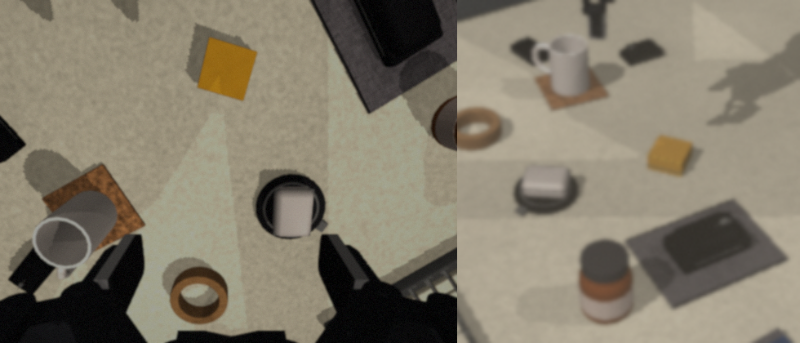

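All three are in place: the case is in the middle of the charger (disc (356,252), case (359,258)), the mug is upright on the coaster, the mouse lies along the mat, and the bystanders look unmoved. Handing in.

```bash
python3 -c "
from rig import *
print(sign_off())"
```

```text
the job is handed in; nothing more can be done
None
```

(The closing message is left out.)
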